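# Draw a circuit board home in a card-edge test jig and pin it

### The job

The circuit board lies loose in the bay of the test jig, clear of the connector. Press on top of the board with the fingertips and draw it toward the connector until its gold-edged tongue is fully home in the slot, then swing the hold-down arm over and all the way down so that its locating pin drops through the board's hole. Do not bear hard on the board (more than 30 N can crack it), and leave the bottle, the loupe and the cutters alone.

Things in the scene. Friction and masses are not known exactly. Their poses are not given: they have to be found in the camera images.
- jig: Card-edge test jig fixed to the bench: aluminium base 230 x 124 mm (x, y), black rails. Origin on the bench under its middle; x points to the rear, away from the connector. The board slides along x on a slippery bed (friction about 0.2) 22 mm above the bench, between side rails (inner faces y = +-39 mm) and a rear wall (inner face x = +96 mm); their tops are 29.5 mm above the bench.
- jig_slot (a point): Mouth of the black edge connector at the jig's near end, on the bed (jig x = -63 mm; axes as the jig's). It is 74 mm wide, 34 mm long, top 40 mm above the bench; the slot runs 12 mm deep in -x to a hard stop. Spring contacts inside resist the tongue over the last 8 mm by about 2 to 4 N, so a light touch slips there (fingers on board: friction about 0.6; press 15 to 20 N), then keep it in place.
- jig_home (a point): Point fixed on the jig bed (jig x = -14 mm, y = 0, 22 mm above the bench; axes as the jig's): the board's origin lies here when its tongue is fully home against the stop. At the start the board is 38 to 48 mm from it, in +x.
- board: Dark-green board in the jig, flat on top: 98 x 76 x 3 mm (x, y, z), 50 to 100 g, with a 56 mm wide gold-edged tongue on its -x edge that reaches 61 mm from the origin. Origin: underside, middle of the 98 x 76 part. Pin hole 6.5 x 9.5 mm at x = +34, y = +26 mm. Rails cover its sides and the gap behind it is only 2 to 12 mm: press on top and pull. Over 30 N from the fingers can crack it.
- holddown (a joint): Angle of the steel hold-down arm (rad): 0 = down, level across the board toward the jig's -y; 1.57 = upright; starts at 1.55 to 1.8 (upright or leaning out to +y). It stays where left (friction 0.06 N m). Bar 13 mm wide (x), 7 mm thick, centred on the hinge axis, 74 mm long. A tapered pin, 5 mm thick, stands 11 mm out of its underside 40 mm from the hinge.
- holddown_hinge (a point): Hinge axis of the hold-down arm, fixed on the jig at jig x = +20, y = +66 mm, 34 mm above the bench; the axis runs along the jig's x (axes as the jig's).
- holddown_knob (a point): Centre of the black ball (17 mm in diameter) at the end of the hold-down arm, 76 mm from the hinge axis; moves with the arm. With the arm down it is 35.5 mm above the bench.
- bottle: White dispensing bottle with a blue pump cup, 52 mm across, 117 mm high, standing on the bench behind the work; origin in the middle of its underside.
- loupe: Black eye loupe, a short tube 34 mm across and 30 mm high, standing to the right of the jig; origin in the middle of its underside.
- cutters: Side cutters with blue grips, 120 x 41 x 10 mm, lying to the left of the jig and pointing roughly at the robot or away from it; origin on the bench below their middle, long side along their y.
Mind the look-alikes: they are no part of the job. Leave any pink look-alike of the board alone.

How it is judged (in metres and radians):
On the way, in this order (a step that is already met when the one before it is completed fails the run):
1. the board is fully home in the connector while the hold-down arm is still up (x of board in the frame of jig_home below 0.002 m and value of joint holddown above 0.4 rad), for 0.2 s.
2. the hold-down arm is all the way down, its pin through the board (value of joint holddown below 0.05 rad), for 0.2 s.
At the end, for the whole second after the job is handed in: The board is fully home in the connector (its origin within 2 mm of jig_home along x, lying flat on the bed), the hold-down arm is all the way down (below 0.05 rad) with its pin through the hole, and everything is at rest (x of board in the frame of jig_home between -0.003 and 0.002 m and z of board in the frame of jig_home below 0.002 m and value of joint holddown below 0.05 rad and linear speed of board below 0.01 m/s); the robot touches nothing.
It fails at once if the fingers bear on the board with more than 30 N (contact force between the fingers and board above 30 N).
It fails at once if the bottle is knocked out of place (distance of bottle from where it was at the start of the episode above 0.02 m).
It fails at once if the loupe is knocked out of place (distance of loupe from where it was at the start of the episode above 0.02 m).
It fails at once if the cutters are knocked out of place (distance of cutters from where it was at the start of the episode above 0.02 m).
It also fails if it takes over 64 s, if anything falls off the work surface, if the arm or the gripper's body presses on something with over 40 N, if the wrist force passes 120 N, or if a joint passes its speed limit or range.

### The arm

A 7-joint arm with a two-finger parallel gripper is mounted at the origin on a cart in front of the work surface, level with it; the furniture and walls round the work are solid. World frame = base frame: x ahead of the robot, y to its left, z up, the work surface at z = 0. Lengths are in mm, angles in rad, forces in N, time in s.
With the tool pointing down it reaches from about 400 to 875 mm from the base axis. Payload 6.5 kg.
Tool frame: the origin (TCP) lies on the centre line of the jaws, within the pads' length; the fingertips stand 22 mm ahead of it and the grasp point (between the pads) lies 3 mm ahead of it (ctrl.tip_reach is the distance from the TCP to the fingertips, in mm); z points along the fingers, y is the line along which they close (so a half turn about z gives the same grasp; the last joint's range is limited). The gripper opens to 85 mm and grips with 20 to 120 N. Pads are 22 mm wide; open, the fingers measure 114 mm over their backs; the gripper's body (76 mm by 85 mm) begins 54 mm behind the grasp point. The pads swing forward as they close: fully open they stand 13 mm farther back than shut.
Start: joints at [-1.338, 0.536, -0.004, 1.538, 0.003, 1.067, -0.071], TCP at [191.337, 621.192, 253.29] pointing down, gripper open.
Joint ranges: [-2.7, 2.7], [-0.37, 2.16], [-1.27, 1.26], [0.24, 2.4], [-1.31, 4.45], [0.19, 1.91], [-2.76, 2.76]. Speed limits (rad/s): [2.39, 2.39, 3.14, 3.14, 3.14, 3.14, 3.14].

### API

Orientations are given as a 3x3 rotation matrix whose columns are the frame's x, y, z axes.
In Python, from bench import ctrl gives the robot as it stands.
- The arm moves only by the shell command python3 -m handwheel 'ROWS' [OPENING] [FORCE]. ROWS is text: rows parted by semicolons, each of 4 numbers parted by spaces: the shift along the tool's x, y, z in mm, then the turn about the tool's z in degrees. A call has 1 to 8 rows; each row is the pose to reach, as a shift and turn from the pose commanded when the call began, along the tool's axes at that moment; what a row does not reach only later rows make up. A row lasts 1/10 s, in which the tool goes at most 50 mm and 8.59 degrees, less where a joint would pass 70% of its speed; a pose out of reach is approached as far as the arm can. A call with a gripper value outside its range is refused whole. OPENING is the opening, from 0 (shut) to 1 (fully open), set as the call begins (- or left out, the last holds). The fingers move at their own pace and stop on an object; FORCE is the grip in N (left out, the last holds). Time passes only in rows, so rows that repeat a pose let the fingers close. It gives the time, the measured TCP pose, the force, the opening and the grip force at its end, in the units of the state.
- ctrl.sense(): the state, without advancing time (a new reading comes with each control period).
- ctrl.get_image(name): name is "side" or "top"; returns (picture, depth): 384x512x3 uint8, red, green, blue; 384x512 float32, mm along the optical axis (not along the pixel's ray), 0 where there is no reading.
- ctrl.camera_params(name): a dict with "fx", "fy", "cx", "cy" (pixels), "dist" ([k1, k2, p1, p2, k3] as OpenCV has them; the pictures are not rectified), "R" (3x3) and "t" (3): a world point X has camera coordinates R X + t. Camera axes: x right, y down, z forward; pixel columns grow to the right and rows downward; lengths in mm; the calibration is good to about 2 mm. A picture is of the moment at which its call begins. camera_params takes no time and is no camera call.
- ctrl.sign_off(): hands the job in; it is judged then, once.
The state is a dict: "time_s": time; "q": joint angles; "joint_velocities": joint speeds; "joint_efforts": joint torques, N m; "position": TCP position; "ee_rot": TCP orientation; "wrist_force": force on the tool from outside, world axes, zero at the start; "ft_torque": the same for the moment, N m; "finger_gap": finger opening in mm; "finger_force": force on a finger pad.
Only numpy, scipy, OpenCV 4.12 (cv2) and the standard library are available. Lean on these libraries where they do the work, as an engineer would, in place of code of your own. Each camera call takes 0.05 s, during which the arm holds its last target. There are 200 camera calls.

## Working session

There is one attempt and no reset: what is moved stays moved. The work goes in short steps, Python scripts to look and compute and a shell command to move; the robot and the scene stay as the last step left them, time stands still between calls to the robot, and variables do not carry over. Pictures are saved under pics/ and viewed, at most 13 in all, crops included, and the job is handed in when it is done.

```bash
mkdir -p pics; ls; python3 - <<'E'
from bench import ctrl
import cv2,numpy as np
s=ctrl.sense();print(s['time_s'],s['position'],np.round(s['ee_rot'],3).tolist(),s['finger_gap'],ctrl.tip_reach)
for n in("side","top"):
    im,d=ctrl.get_image(n);cv2.imwrite(f'pics/{n}0.png',im[...,::-1]);np.save(f'{n}0.npy',d);np.save(f'{n}0i.npy',im)
    p=ctrl.camera_params(n);print(n,{k:np.round(v,3).tolist() for k,v in p.items()})
E
```

```text
pics
0.0 [191.20247917 620.60702142 252.38271802] [[-0.956, 0.294, -0.0], [0.294, 0.956, -0.002], [-0.0, -0.002, -1.0]] 85.67616096665589 22.0
side {'fx': 361.284, 'fy': 361.284, 'cx': 256.34, 'cy': 194.487, 'dist': [-0.104, 0.0, 0.0, 0.0, 0.0], 'R': [[0.882, -0.47, -0.006], [-0.214, -0.388, -0.896], [0.419, 0.792, -0.443]], 't': [-484.303, 199.184, 578.967]}
top {'fx': 383.741, 'fy': 383.741, 'cx': 255.949, 'cy': 187.614, 'dist': [-0.04, 0.0, 0.0, 0.0, 0.0], 'R': [[-0.026, -0.999, 0.02], [-0.997, 0.024, -0.078], [0.078, -0.022, -0.997]], 't': [86.14, 573.745, 1053.031]}
```

View pics/side0.png

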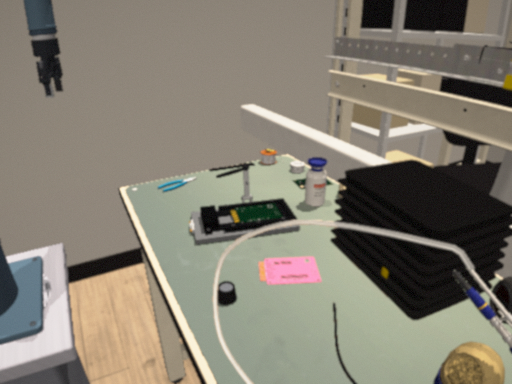

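View pics/top0.png

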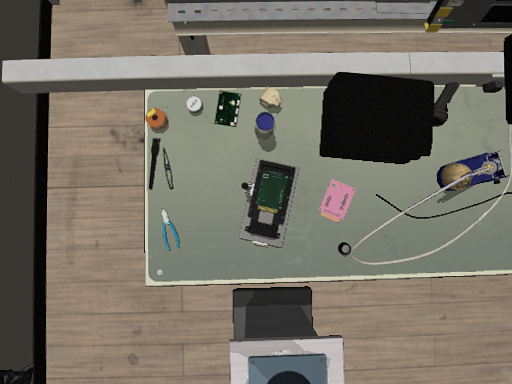

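```bash
cat > h.py <<'E'
import cv2,numpy as np
from bench import ctrl
def rays(n,uv):
    p=ctrl.camera_params(n);K=np.array([[p['fx'],0,p['cx']],[0,p['fy'],p['cy']],[0,0,1.]])
    x=cv2.undistortPoints(np.float64(uv).reshape(-1,1,2),K,np.float64(p['dist'])).reshape(-1,2)
    R=np.array(p['R']);t=np.array(p['t'])
    return -R.T@t, np.c_[x,np.ones(len(x))]@R   # centre, dirs (depth 1)
def plane(n,uv,z):
    c,d=rays(n,uv);return c+d*((z-c[2])/d[:,2])[:,None]
def cloud(n,dep):
    v,u=np.mgrid[:384,:512];c,d=rays(n,np.c_[u.ravel(),v.ravel()])
    return (c+d*dep.reshape(-1,1)).reshape(384,512,3)
def pix(n,X):
    p=ctrl.camera_params(n);K=np.array([[p['fx'],0,p['cx']],[0,p['fy'],p['cy']],[0,0,1.]])
    return cv2.projectPoints(np.float64(X).reshape(-1,1,3),cv2.Rodrigues(np.array(p['R']))[0],np.float64(p['t']),K,np.float64(p['dist']))[0].reshape(-1,2)
def two(uva,uvb):
    c1,d1=rays('top',[uva]);c2,d2=rays('side',[uvb]);d1=d1[0];d2=d2[0]
    s=np.linalg.lstsq(np.c_[d1,-d2],c2-c1,rcond=None)[0]
    a=c1+s[0]*d1;b=c2+s[1]*d2;return (a+b)/2,np.linalg.norm(a-b)
E
python3 - <<'E'
from h import *
T=np.load('top0i.npy');S=np.load('side0i.npy')
a=cv2.resize(T[145:260,215:305,::-1],None,fx=5,fy=5,interpolation=cv2.INTER_CUBIC)[:575]
b=cv2.resize(S[150:260,180:310,::-1],None,fx=5,fy=5,interpolation=cv2.INTER_CUBIC)
cv2.imwrite('pics/tc.png',a);cv2.imwrite('pics/sc.png',b)
C=cloud('top',np.load('top0.npy'));roi=np.zeros((384,512),bool);roi[150:255,230:305]=1
m=roi&(C[...,2]>6)&(C[...,2]<60)
print('bench z',np.median(C[200:240,200:230,2]))
m=cv2.morphologyEx(m.astype(np.uint8),cv2.MORPH_OPEN,np.ones((7,7)))
P=C[m>0];r=cv2.minAreaRect(np.float32(P[:,:2]));print(r)
hi=roi&(C[...,2]>60);print('arm',C[hi][:8],hi.sum())
for n,I in(('top',T),('side',S)):
    hsv=cv2.cvtColor(I,cv2.COLOR_RGB2HSV);CC=cloud(n,np.load(n+'0.npy'))
    g=cv2.inRange(hsv,(55,120,30),(90,255,140))
    if n=='top':g[~roi]=0
    else: w=g.copy()*0;w[190:230,225:300]=1;g*=w
    ys,xs=np.nonzero(g);print(n,'green',len(xs),xs.mean(),ys.mean(),np.median(CC[g>0],0),cv2.minAreaRect(np.float32(CC[g>0][:,:2])))
E
```

```text
bench z 1.671124868829338
((531.827392578125, 40.60658264160156), (126.79911041259766, 237.63546752929688), 75.77366638183594)
arm [[ 492.11701173   95.20968931 1092.81033839]
 [ 492.11701173   95.20968931 1092.81033839]
 [ 492.11701173   95.20968931 1092.81033839]
 [ 492.11701173   95.20968931 1092.81033839]
 [ 492.11701173   95.20968931 1092.81033839]
 [ 492.11701173   95.20968931 1092.81033839]
 [ 492.11701173   95.20968931 1092.81033839]
 [ 492.11701173   95.20968931 1092.81033839]] 79
top green 246 273.6585365853659 190.1829268292683 [567.58516654  18.92099525  24.51281949] ((548.0328369140625, 35.986690521240234), (78.7717514038086, 142.58604431152344), 72.27320098876953)
side green 479 258.0417536534447 212.58246346555325 [570.01524518  30.19080559  26.76952077] ((432.48321533203125, -280.4704284667969), (768.3414916992188, 102.80117797851562), 65.63365173339844)
```

View pics/tc.png

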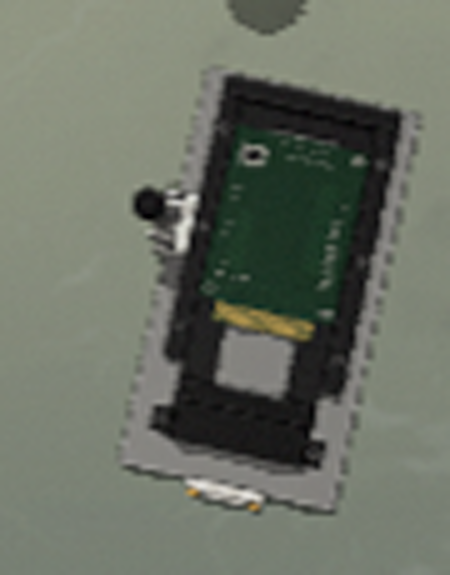

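View pics/sc.png

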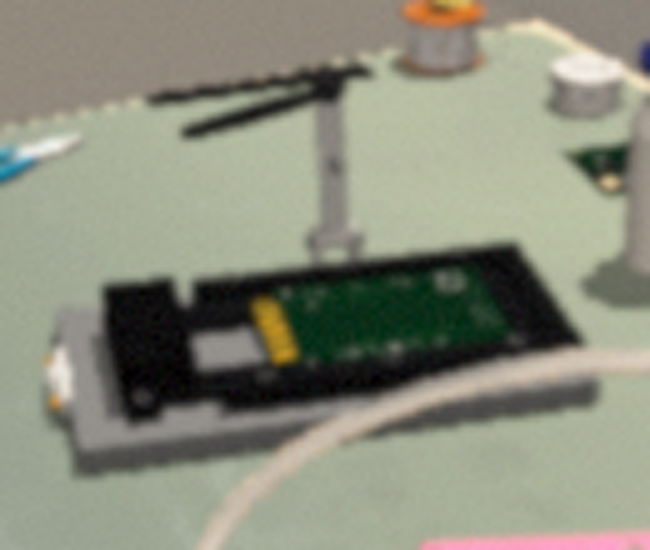

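```bash
python3 - <<'E'
from h import *
t=lambda *p:[215+p[0]/5-.4,145+p[1]/5-.4]
s=lambda *p:[180+p[0]/5-.4,150+p[1]/5-.4]
T=np.load('top0i.npy');S=np.load('side0i.npy')
def gold(I,r):
    m=cv2.inRange(cv2.cvtColor(I,cv2.COLOR_RGB2HSV),(15,110,90),(32,255,255));w=m*0;w[r[0]:r[1],r[2]:r[3]]=1;m*=w
    y,x=np.nonzero(m);return [x.mean(),y.mean()],len(x)
gt,a=gold(T,(200,216,250,285));gs,b=gold(S,(205,226,225,245));print(gt,gs,a,b,'gold',two(gt,gs))
print('hole',two(t(253,153),s(450,280)));print('knob',two(t(150,203),s(327,85)))
print('hinge?',two(t(180,225),s(335,243)))
c=[plane('top',[t(*p)],18)[0] for p in((122,465),(338,512),(415,112),(215,68))];c=np.array(c);print(c.round(1))
for i in range(4):print(np.linalg.norm(c[i]-c[(i+1)%4]))
for a,b in((0,3),(1,2)):
    d=c[b]-c[a];print(np.degrees(np.arctan2(d[1],d[0])))
for a,b in((1,0),(2,3)):
    d=c[b]-c[a];print(np.degrees(np.arctan2(d[1],d[0]))-90)
print('ctr',c.mean(0))
g=plane('top',[gt],25)[0];h=plane('top',[t(253,153)],25)[0];th=np.radians(-13.5);X=np.array([np.cos(th),np.sin(th)]);Y=np.array([-X[1],X[0]])
for q in(g,h):
    e=q[:2]-c.mean(0)[:2];print(q,'jig',e@X,e@Y)
st=ctrl.camera_params('side')
# bottle top / knob cross-check
C=cloud('top',np.load('top0.npy'));print('bottle',C[123,265],'loupe',C[249,345],'cut',C[232,170])
E
```

```text
[np.float64(267.37142857142857), np.float64(208.8)] [np.float64(234.54929577464787), np.float64(215.95774647887325)] 70 71 gold (array([515.52473788,  41.78550296,  27.07741782]), np.float64(0.03376549700710245))
hole (array([609.17617142,  45.36379165,  27.93847807]), np.float64(0.40821576689096006))
knob (array([574.90699952, 102.97172497, 113.96228645]), np.float64(1.0743739895071176))
hinge? (array([569.15103379,  87.14110009,  38.83575839]), np.float64(0.1911609892736689))
[[437.7 122.5  18. ]
 [408.5   3.   18. ]
 [631.6 -47.6  18. ]
 [659.3  65.   18. ]]
123.03610200387236
228.8040259456452
115.88891973658356
228.9136267387338
-14.551627799955908
-12.762170049219947
-13.740645959897549
-13.799991289264355
ctr [534.29055037  35.71531477  18.        ]
[515.58598538  41.67483483  25.        ] jig -19.57897869398906 1.428364065957231
[609.68357976  45.13410678  25.        ] jig 71.11114065597607 26.758703218042214
bottle [738.98697215  45.49589844 102.99492197] loupe [ 398.47345106 -171.05198956   25.15565086] cut [457.55721723 316.88138942   2.97623634]
```

The top view shows the jig at about (268,203), with its connector toward the robot and its yaw about -13.7°. The board's hole is near (265,175) and the knob near (245,185). The side view shows the hold-down arm upright. Two-view heights come out 2–3 mm above nominal, which I'll allow for. Next I'll move above the board.

```bash
python3 -m handwheel '-270 -229 0 0;-270 -229 0 0;-270 -229 0 0;-270 -229 0 0;-270 -229 0 0;-270 -229 0 0;-270 -229 0 0;-270 -229 0 0' 0 40; python3 -m handwheel '-269 -230 0 -3;-269 -230 0 -3;-269 -230 0 -3;-269 -230 0 -3;-269 -230 0 -3;-269 -230 0 -3;-269 -230 0 -3;-269 -230 0 -3'
```

```text
time_s: 0.9
position: [385.7, 316.1, 253.1]
ee_rot: [[-0.953, 0.304, 0.001], [0.304, 0.953, -0.003], [-0.002, -0.003, -1.0]]
wrist_force: [-0.1, 0.1, 0.8]
finger_gap: -0.0
finger_force: 0.0
time_s: 1.7
position: [573.7, 16.5, 253.3]
ee_rot: [[-0.967, 0.253, 0.002], [0.253, 0.967, -0.004], [-0.003, -0.004, -1.0]]
wrist_force: [0.5, -1.4, -0.1]
finger_gap: -0.2
finger_force: 0.0
```

```bash
python3 -m handwheel '0 6 50 -1;0 6 100 -1;0 6 150 -1;0 6 170 -1;0 6 170 -1;0 6 170 -1'; python3 - <<'E'
from h import *
S,d=ctrl.get_image('side');T,dt=ctrl.get_image('top');cv2.imwrite('pics/t1.png',cv2.resize(T[130:260,200:320,::-1],None,fx=4,fy=4,interpolation=2))
cv2.imwrite('pics/s1.png',cv2.resize(S[130:260,160:320,::-1],None,fx=4,fy=4,interpolation=2))
s=ctrl.sense();print(s['position'],s['wrist_force'],pix('side',s['position']+22*s['ee_rot'][:,2]))
E
```

```text
time_s: 2.3
position: [573.1, 30.2, 83.8]
ee_rot: [[-0.974, 0.227, 0.0], [0.227, 0.974, 0.0], [-0.0, 0.0, -1.0]]
wrist_force: [-0.1, -0.5, 0.7]
finger_gap: 0.3
finger_force: 0.0
[574.21675029  30.10287508  85.08986904] [ 0.77159262 -0.08115337  0.15250762] [[259.82165999 198.13694449]]
```

View pics/s1.png

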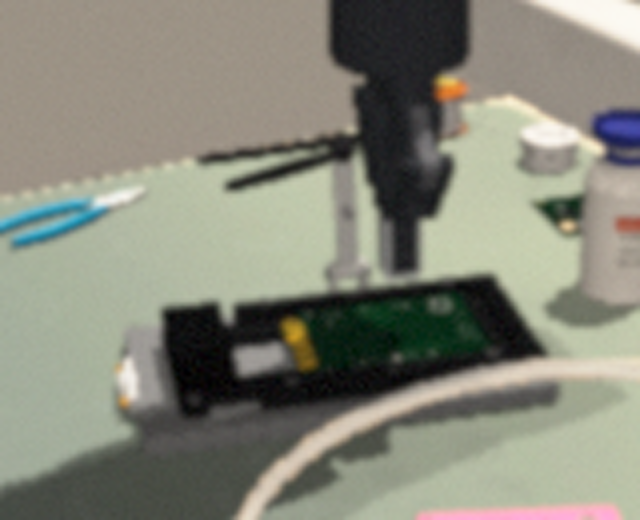

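The fingertips hang over the board at crop (400,272), clear of the arm and rails. Now I'll descend gently.

```bash
python3 -m handwheel '0 -5 15 0;0 -5 28 0;0 -5 32 0;0 -5 34 0;0 -5 34 0;0 -5 34 0'; python3 -m handwheel '0 0 1 0;0 0 2 0;0 0 3 0;0 0 3 0;0 0 3 0'
```

```text
time_s: 3.0
position: [571.9, 24.9, 49.5]
ee_rot: [[-0.974, 0.227, 0.0], [0.227, 0.974, 0.0], [-0.0, 0.0, -1.0]]
wrist_force: [0.2, -0.5, -0.2]
finger_gap: -0.3
finger_force: 0.0
time_s: 3.5
position: [571.9, 24.9, 47.1]
ee_rot: [[-0.974, 0.227, 0.0], [0.227, 0.974, 0.0], [-0.0, 0.0, -1.0]]
wrist_force: [-2.5, 0.1, 7.9]
finger_gap: -0.1
finger_force: 4.1
```

```bash
python3 -m handwheel '0 0 0.5 0;0 0 0.5 0;0 0 0.5 0'; python3 - <<'E'
from h import *
print(ctrl.sense()['wrist_force'],ctrl.sense()['position'])
E
```

```text
time_s: 3.8
position: [571.9, 24.9, 47.1]
ee_rot: [[-0.974, 0.227, 0.0], [0.227, 0.974, 0.0], [-0.0, 0.001, -1.0]]
wrist_force: [-4.2, 0.2, 13.3]
finger_gap: -0.2
finger_force: 6.7
[-4.19982283  0.18421891 13.30704526] [571.90952896  24.91319519  47.11836186]
```

```bash
python3 -m handwheel '0 0 0.2 0;2 0 0.2 0;5 0 0.2 0;8 0 0.2 0;12 0 0.2 0;12 0 0.2 0'; python3 -m handwheel '3 0 0 0;6 0 0 0;9 0 0 0;12 0 0 0;14 0 0 0;14 0 0 0'
```

```text
time_s: 4.4
position: [562.2, 27.5, 47.1]
ee_rot: [[-0.974, 0.227, 0.005], [0.227, 0.974, 0.0], [-0.005, 0.001, -1.0]]
wrist_force: [1.2, 0.2, 7.8]
finger_gap: 0.0
finger_force: 4.1
time_s: 5.0
position: [548.8, 30.7, 47.1]
ee_rot: [[-0.974, 0.227, 0.005], [0.227, 0.974, 0.0], [-0.005, 0.001, -1.0]]
wrist_force: [1.1, -0.4, 8.3]
finger_gap: 0.3
finger_force: 4.0
```

```bash
python3 -m handwheel '2 0 0.4 0;4 0 0.8 0;6 0 0.8 0;8 0 0.8 0;8 0 0.8 0;8 0 0.8 0'; python3 - <<'E'
from h import *
T,dt=ctrl.get_image('side');cv2.imwrite('pics/s2.png',cv2.resize(T[150:250,180:310,::-1],None,fx=5,fy=5,interpolation=2))
E
```

```text
time_s: 5.6
position: [542.7, 32.4, 47.1]
ee_rot: [[-0.974, 0.228, 0.008], [0.228, 0.974, 0.0], [-0.008, 0.002, -1.0]]
wrist_force: [3.8, -1.0, 11.7]
finger_gap: -0.0
finger_force: 6.0
```

View pics/s2.png

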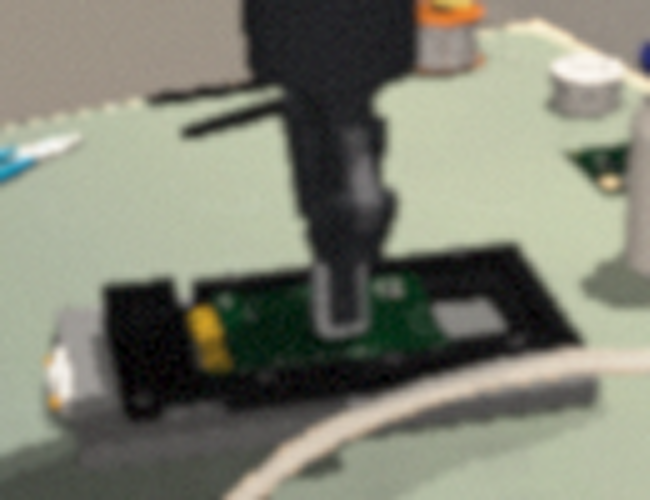

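The gold edge is now at crop (210,338), right at the connector mouth (190,340), so the board follows. I'll press harder and keep drawing.

```bash
python3 -m handwheel '0 0 0.5 0;1 0 0.7 0;2 0 0.7 0;4 0 0.7 0;4 0 0.7 0'; python3 -m handwheel '1 0 0 0;2 0 0 0;3 0 0 0;4 0 0 0;4 0 0 0'
```

```text
time_s: 6.15
position: [540.3, 33.1, 47.1]
ee_rot: [[-0.974, 0.228, 0.011], [0.228, 0.974, 0.0], [-0.011, 0.003, -1.0]]
wrist_force: [4.9, -1.9, 15.2]
finger_gap: 0.2
finger_force: 7.5
time_s: 6.65
position: [536.6, 34.1, 47.1]
ee_rot: [[-0.974, 0.228, 0.012], [0.228, 0.974, 0.0], [-0.011, 0.003, -1.0]]
wrist_force: [5.9, -1.3, 14.7]
finger_gap: -0.2
finger_force: 7.5
```

```bash
python3 -m handwheel '1 0 0.2 0;2 0 0.3 0;3 0 0.3 0;4 0 0.3 0;4 0 0.3 0'; python3 -m handwheel '1 0 0 0;2 0 0 0;3 0 0 0;4 0 0 0;4 0 0 0'
```

```text
time_s: 7.15
position: [533.9, 34.8, 47.1]
ee_rot: [[-0.974, 0.228, 0.014], [0.228, 0.974, 0.0], [-0.014, 0.003, -1.0]]
wrist_force: [7.8, -2.2, 14.4]
finger_gap: 0.1
finger_force: 7.2
time_s: 7.65
position: [530.1, 35.7, 47.1]
ee_rot: [[-0.974, 0.228, 0.014], [0.228, 0.974, 0.0], [-0.014, 0.003, -1.0]]
wrist_force: [6.9, -2.7, 15.0]
finger_gap: 0.2
finger_force: 7.3
```

```bash
python3 -m handwheel '1 0 0 0;2 0 0 0;3 0 0 0;3 0 0 0'
```

```text
time_s: 8.05
position: [527.2, 36.4, 47.1]
ee_rot: [[-0.974, 0.228, 0.014], [0.228, 0.974, 0.0], [-0.014, 0.004, -1.0]]
wrist_force: [6.6, -1.7, 14.5]
finger_gap: -0.3
finger_force: 7.4
```

```bash
python3 -m handwheel '0 0 0.3 0;0 0 0.5 0;1 0 0.5 0;2 0 0.5 0;3 0 0.5 0;3 0 0.5 0'; python3 - <<'E'
from h import *
T,dt=ctrl.get_image('side');cv2.imwrite('pics/s3.png',cv2.resize(T[180:250,190:310,::-1],None,fx=6,fy=6,interpolation=2))
E
```

```text
time_s: 8.65
position: [525.8, 36.8, 47.0]
ee_rot: [[-0.973, 0.228, 0.017], [0.228, 0.974, 0.0], [-0.017, 0.004, -1.0]]
wrist_force: [9.3, -2.3, 15.8]
finger_gap: 0.1
finger_force: 7.8
```

View pics/s3.png

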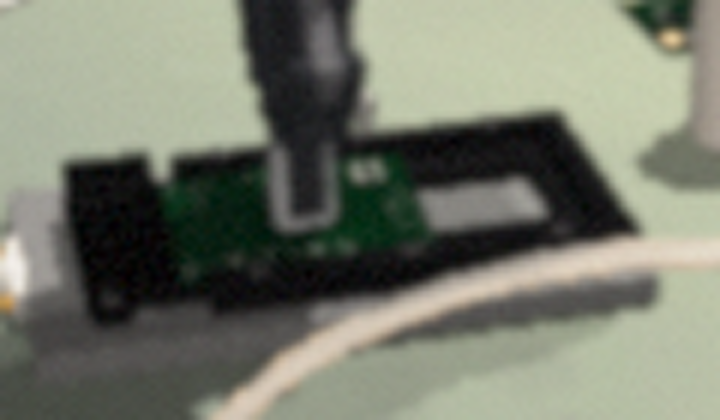

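The gold edge has vanished into the connector and the green now meets its face at crop x≈165. I'll pull once more to confirm it's at the stop.

```bash
python3 -m handwheel '0 0 0.3 0;0.7 0 0.3 0;1.5 0 0.3 0;1.5 0 0.3 0'; python3 -m handwheel '0.7 0 0 0;1.5 0 0 0;1.5 0 0 0'; python3 - <<'E'
from h import *
T,dt=ctrl.get_image('side')
C=cloud('side',dt)
t=lambda u,v:[190+u/6-.4,180+v/6-.4]
np.save('s3i.npy',T)
X=np.array([.9716,-.2368]);Y=np.array([.2368,.9716])
for p in((366,172),(412,190)):
    w=plane('side',[t(*p)],27.5)[0];e=w[:2]-[537.5,35];print(w,e@X,e@Y)
E
```

```text
time_s: 9.1
position: [525.2, 36.9, 47.0]
ee_rot: [[-0.973, 0.229, 0.019], [0.229, 0.974, -0.0], [-0.019, 0.004, -1.0]]
wrist_force: [10.8, -2.9, 15.8]
finger_gap: 0.2
finger_force: 8.3
time_s: 9.4
position: [523.7, 37.3, 47.0]
ee_rot: [[-0.973, 0.229, 0.019], [0.229, 0.974, 0.0], [-0.018, 0.004, -1.0]]
wrist_force: [10.9, -4.5, 17.8]
finger_gap: -0.1
finger_force: 8.4
[563.68662224  56.05292516  27.5       ] 20.45758948659694 26.65601423475919
[572.56778115  34.62696733  27.5       ] 34.16019030649236 7.941612031784034
```

The lateral force (11.8 N) has reached the slip limit with the board stationary. The hole measures jig (20.5, 26.7) against the expected home (20, 26), so the board is home. I'll lift straight off.

```bash
python3 -m handwheel '0 0 -2 0;0 0 -6 0;0 0 -20 0;0 0 -60 0;0 0 -100 0;0 0 -140 0;0 0 -150 0;0 0 -150 0'; python3 - <<'E'
from h import *
X=np.array([.9716,-.2368]);Y=np.array([.2368,.9716])
S,ds=ctrl.get_image('side');T,dt=ctrl.get_image('top');np.save('s4.npy',S)
s=ctrl.sense();e=s['position'][:2]-[537.5,35];print(s['position'],'jig',e@X,e@Y, s['wrist_force'])
tgt=np.r_[np.array([537.5,35])+20*X+115*Y,200]
print('tool shift',s['ee_rot'].T@(tgt-s['position']))
v=np.vstack([cv2.resize(S[150:250,190:310,::-1],None,fx=3,fy=3,interpolation=2),cv2.resize(T[150:250,210:330,::-1],None,fx=3,fy=3,interpolation=2)])
cv2.imwrite('pics/l4.png',v)
E
```

```text
time_s: 10.25
position: [514.8, 38.5, 194.8]
ee_rot: [[-0.974, 0.227, 0.003], [0.227, 0.974, 0.001], [-0.003, 0.002, -1.0]]
wrist_force: [-0.3, -0.0, -0.2]
finger_gap: 0.1
finger_force: 0.0
[513.13234343  38.30149801 192.13951597] jig -24.457409848125426 -2.562525611333146 [-0.76010011  0.46656006 -0.9784116 ]
tool shift [-45.65856315 117.0956121   -8.01006914]
```

View pics/l4.png

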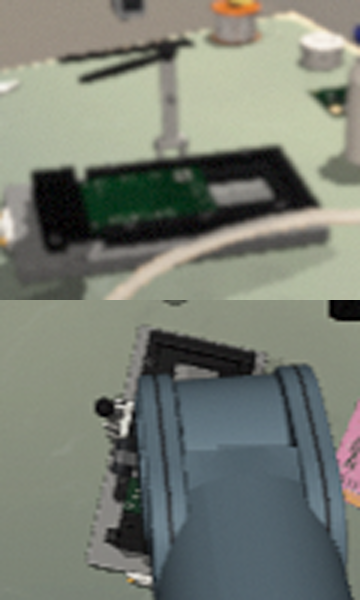

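The board is in against the connector, still fully seated, and the arm is upright. I'll move to the outer side of the arm.

```bash
python3 -m handwheel '-45 117 -10 0;-45 117 -10 0;-45 117 -10 0;-45 117 -10 0;-45 117 40 0;-45 117 76 0;-45 117 77 0;-45 117 77 0'; python3 - <<'E'
from h import *
X=np.array([.9716,-.2368]);Y=np.array([.2368,.9716])
ps=np.array([ctrl.sense()['position'] for _ in range(3)]);T,dt=ctrl.get_image('side')
s=ctrl.sense();e=s['position'][:2]-[537.5,35];print(s['position'],'jig',e@X,e@Y,s['wrist_force'])
cv2.imwrite('pics/s5.png',cv2.resize(T[130:250,180:310,::-1],None,fx=4,fy=4,interpolation=2))
E
```

```text
time_s: 11.15
position: [583.5, 140.8, 115.1]
ee_rot: [[-0.974, 0.228, -0.003], [0.228, 0.974, -0.001], [0.003, -0.002, -1.0]]
wrist_force: [-0.4, -0.5, 0.7]
finger_gap: -0.0
finger_force: 0.0
[584.89766424 141.26215964 116.6622998 ] jig 20.88869117707757 114.46808119600583 [ 0.49360582 -0.20839753  0.672992  ]
```

View pics/s5.png

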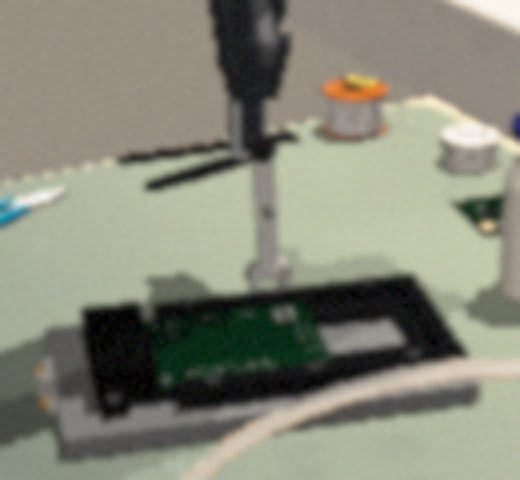

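The fingers are behind (+y of) the knob at crop (262,145). Now I'll push along the arc.

```bash
python3 -m handwheel '0 -10 -1 0;0 -20 -1 0;0 -30 -1 0;0 -38 0 0;0 -46 0 0;0 -54 2 0;0 -61 5 0;0 -61 5 0'; python3 -m handwheel '0 -5 3 0;0 -9 6 0;0 -13 9 0;0 -17 13 0;0 -20 17 0;0 -23 21 0;0 -23 21 0'; python3 - <<'E'
from h import *
X=np.array([.9716,-.2368]);Y=np.array([.2368,.9716])
T,dt=ctrl.get_image('side')
s=ctrl.sense();e=s['position'][:2]-[537.5,35];print(s['position'],'jig',e@X,e@Y,s['wrist_force'])
cv2.imwrite('pics/s6.png',cv2.resize(T[130:250,180:310,::-1],None,fx=4,fy=4,interpolation=2))
E
```

```text
time_s: 12.0
position: [570.2, 80.8, 110.4]
ee_rot: [[-0.974, 0.229, -0.001], [0.229, 0.974, -0.001], [0.001, -0.001, -1.0]]
wrist_force: [-0.5, 0.0, 0.6]
finger_gap: 0.1
finger_force: 0.0
time_s: 12.7
position: [565.0, 59.4, 89.3]
ee_rot: [[-0.974, 0.228, -0.001], [0.228, 0.974, -0.001], [0.001, -0.001, -1.0]]
wrist_force: [-0.5, 0.9, 0.1]
finger_gap: 0.1
finger_force: 0.0
[565.24231458  59.75127296  89.60338625] jig 21.093331412626494 30.61771690026403 [-0.5159869  -0.10532957  0.47944521]
```

View pics/s6.png

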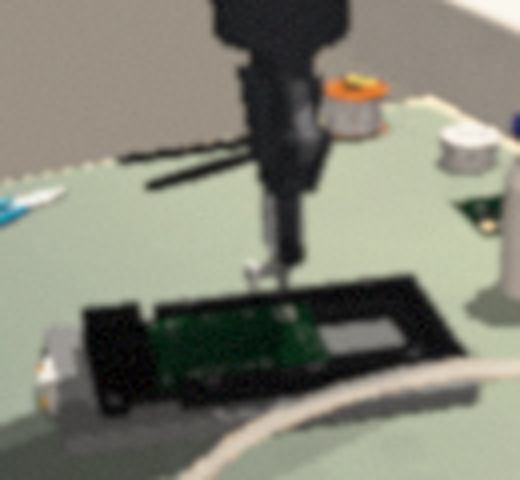

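The fingertips at crop (290,255) are over the hinge line and the arm has been carried along, no longer visible upright. Continuing down.

```bash
python3 -m handwheel '0 -3 5 0;0 -5 10 0;0 -7 15 0;0 -9 20 0;0 -10 24 0;0 -10 26 0;0 -10 26 0'; python3 - <<'E'
from h import *
X=np.array([.9716,-.2368]);Y=np.array([.2368,.9716])
T,dt=ctrl.get_image('side')
s=ctrl.sense();e=s['position'][:2]-[537.5,35];print(s['position'],'jig',e@X,e@Y,s['wrist_force'])
cv2.imwrite('pics/s7.png',cv2.resize(T[170:250,200:310,::-1],None,fx=6,fy=6,interpolation=2))
E
```

```text
time_s: 13.45
position: [562.9, 50.3, 63.6]
ee_rot: [[-0.974, 0.227, -0.001], [0.227, 0.974, -0.0], [0.001, -0.0, -1.0]]
wrist_force: [-0.5, 0.1, -0.5]
finger_gap: -0.6
finger_force: 0.0
[563.00246709  50.41920638  63.784074  ] jig 21.12692895342979 21.02028512309137 [0.54013616 0.79761356 0.86449911]
```

View pics/s7.png

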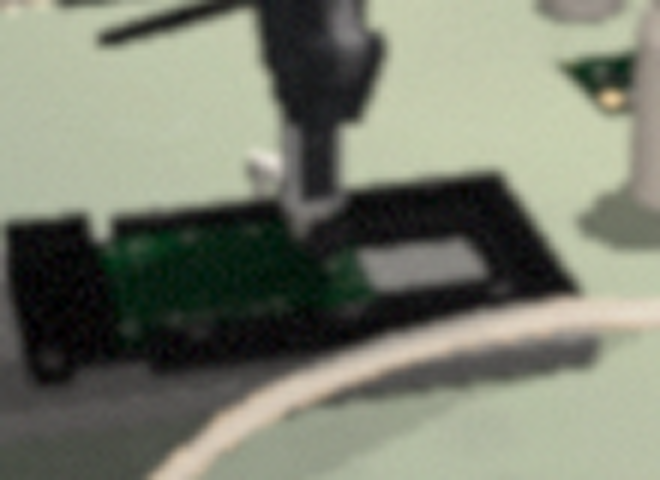

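The bar is nearly level, with the knob at crop (315,240) just below the fingertips. Now the final press.

```bash
python3 -m handwheel '0 0 1 0;0 0 2 0;0 0 3 0;0 0 4 0;0 0 4 0;0 0 4 0'; python3 -m handwheel '0 0 0.5 0;0 0 1 0;0 0 1 0;0 0 1 0'
```

```text
time_s: 14.1
position: [563.2, 50.5, 59.9]
ee_rot: [[-0.974, 0.227, -0.0], [0.227, 0.974, 0.0], [0.0, 0.0, -1.0]]
wrist_force: [0.1, 0.0, 0.4]
finger_gap: 0.0
finger_force: 0.0
time_s: 14.5
position: [563.3, 50.5, 59.5]
ee_rot: [[-0.974, 0.227, 0.0], [0.227, 0.974, 0.0], [-0.0, 0.0, -1.0]]
wrist_force: [-2.1, -0.2, 5.2]
finger_gap: -0.1
finger_force: 3.1
```

```bash
python3 -m handwheel '0 0 0.5 0;0 0 1 0;0 0 1 0;0 0 1 0'; python3 -m handwheel '0 0 -2 0;0 0 -10 0;0 0 -50 0;0 0 -100 0;0 0 -150 0;0 0 -180 0;0 0 -180 0'; python3 -m handwheel '0 100 0 0;0 150 0 0;0 200 0 0;0 200 0 0;0 200 0 0;0 200 0 0'; python3 - <<'E'
from h import *
T,dt=ctrl.get_image('side');U,_=ctrl.get_image('top');s=ctrl.sense();print(s['wrist_force'],s['position'])
v=np.hstack([cv2.resize(T[170:250,195:310,::-1],(460,320),interpolation=2),cv2.resize(U[150:255,230:305,::-1],(300,420),interpolation=2)[:320]])
cv2.imwrite('pics/f.png',v)
E
```

```text
time_s: 14.9
position: [563.4, 50.5, 59.4]
ee_rot: [[-0.974, 0.227, 0.0], [0.227, 0.974, 0.001], [-0.0, 0.001, -1.0]]
wrist_force: [-5.3, 0.2, 15.7]
finger_gap: -0.1
finger_force: 7.6
time_s: 15.6
position: [566.2, 50.6, 243.2]
ee_rot: [[-0.974, 0.227, 0.009], [0.227, 0.974, 0.002], [-0.008, 0.004, -1.0]]
wrist_force: [0.3, -0.3, -0.3]
finger_gap: -0.4
finger_force: 0.0
time_s: 16.2
position: [607.8, 246.5, 236.5]
ee_rot: [[-0.975, 0.224, -0.002], [0.224, 0.975, -0.001], [0.002, -0.001, -1.0]]
wrist_force: [0.5, -1.4, -0.0]
finger_gap: 0.3
finger_force: 0.0
[0.52426955 0.29176421 0.8243514 ] [608.41783929 243.29509758 237.22703842]
```

View pics/f.png

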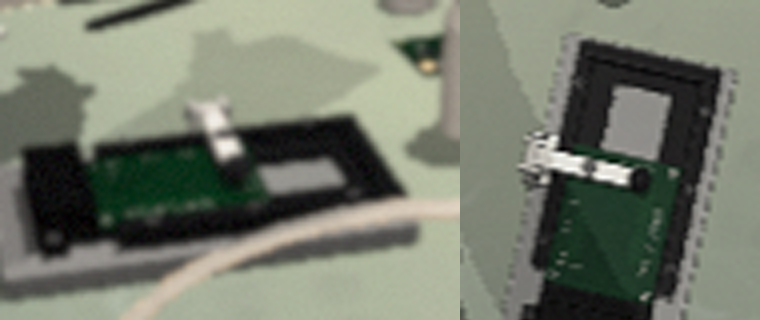

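The pictures show the bar level across the board, knob at (235,165), and the board up against the connector. The bar stopped firmly at its nominal height, 37.4 mm measured against 37.5 mm. I'm handing in.

```bash
python3 -m handwheel '0 0 0 0;0 0 0 0;0 0 0 0;0 0 0 0'|head -2; python3 -c "
from bench import ctrl
print(ctrl.sign_off())"
```

```text
time_s: 16.7
position: [608.7, 244.8, 238.2]
the job is handed in; nothing more can be done
None
```

The job is handed in at about 17 s, with no verdict returned: by my measurements the board is fully home, the hold-down arm is all the way down with its pin through the hole, and the robot is clear of everything.

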